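Set up a pine strip for drilling on the drilling plate

TASK

Set up the pine strip for drilling on the steel drilling plate: stand the two tall wooden blocks on the plate as supports, upright as they are now, one on each long slot, lengthways along it and halfway along its length; lay the pine strip level across both, square to the slots, with its pilot hole directly above the round hole of the plate; and stand the drill guide upright on the strip, centred over the pilot hole. Leave the low block where it is.

Things in the scene. Friction and masses are not known exactly. Their poses are not given: they have to be found in the camera images.
- plate_hole (a point): Fixed grey steel drilling plate on the bench, 190 mm (x) by 220 mm (y), 20 mm thick, with a round 28 mm hole in its middle and two through slots, 150 mm long along x and 14 mm wide, centred 50 mm to either side of the hole (x = 0, y = +50 and -50 mm). The point: centre of the round hole at the plate's top face. z up, x roughly away from the robot. It lies on the left or right half of the bench.
- block_a_mid (a point): Loose tall block of pale plain wood, 80 mm long (its x), 34 mm wide (its y), 40 mm high (its z, up), 65 g. One of two identical supports; either may go on either slot. It starts on a black rubber mat 3 mm thick. The point is the block's centre, 20 mm above its underside.
- block_b_mid (a point): The other tall block of pale plain wood, same as the first: 80 mm long (x), 34 mm wide (y), 40 mm high (z, up). It starts on the rubber mat. The point is its centre, 20 mm above its underside.
- low_block_mid (a point): Low offcut of the same pale wood, 60 mm long (x), 34 mm wide (y), only 22 mm high (z, up), on the rubber mat. Not wanted: it stays where it is. The point is its centre, 11 mm above its underside.
- strip_mid (a point): Loose pine strip lying flat on the bench near the middle, between mat and plate: 200 mm long (x), 50 mm wide (y), 18 mm thick (z, up), 95 g. Its pilot hole (12 mm, a dark dot) goes straight through on the centre line, 25 mm from the strip's centre towards its +x end. The point is the strip's centre, 9 mm above its underside.
- guide_mid (a point): Loose steel drill guide, 180 g, standing on the 3 mm rubber mat: round flange 44 mm across and 10 mm thick at the bottom, above it a round neck 28 mm across, 35 mm high in all, dark bore in its top. Round about z (up); the point is on its axis, 17.5 mm above its underside. The plain 40 mm tube, 32 mm high, near the mat's middle is a hole saw and not part of the job.

How it is judged:
By the outcome, as a careful person would: the job done as asked, in the order asked, and still so for the second after the job is handed in, with the robot touching nothing.
It also fails if it takes over 122 s, if anything falls off the work surface, if the arm or the gripper's body presses on something with over 40 N, if the wrist force passes 120 N, or if a joint passes its speed limit or range.

ROBOT

A 6-joint arm with a two-finger parallel gripper is mounted at the origin on the work surface. World frame = base frame: x ahead of the robot, y to its left, z up, the work surface at z = 0. Lengths are in mm, angles in rad, forces in N, time in s.
With the tool pointing down it reaches from about 275 to 1000 mm from the base axis. Payload 8.4 kg.
Tool frame: the origin (TCP) lies on the centre line of the jaws, within the pads' length; the fingertips stand 17 mm ahead of it and the grasp point (between the pads) lies 2 mm behind it (r.tcp_to_tips is the z of the fingertips in the tool frame, in mm); z points along the fingers, y is the direction in which the jaws open and shut (so a half turn about z gives the same grasp; the last joint's range is limited). The gripper opens to 85 mm and grips with 20 to 120 N. Pads are 22 mm wide; open, the fingers measure 114 mm over their backs; the gripper's body (76 mm by 85 mm) begins 54 mm behind the grasp point. The pads swing forward as they close: fully open they stand 13 mm farther back than shut.
Start: joints at [1.234, 0.353, 1.633, -0, 1.155, -0.002], TCP at [205.361, 590.301, 248.281] pointing down, gripper open.
Joint ranges: [-2.63, 2.63], [-0.92, 2.1], [0.06, 2.66], [-1.3, 4.44], [0, 2.69], [-3.02, 3.02]. Speed limits (rad/s): [2.22, 2.22, 2.79, 3.14, 3.14, 3.14].

INTERFACE

Orientations are given as [roll, pitch, yaw] about the fixed x, y, z axes, in that order (R = Rz(yaw) Ry(pitch) Rx(roll)).
In Python, from rig import r, cams, job gives the robot as it stands.
- The arm moves only by the tool drive_tool, never from a script. Its argument "deltas" is a list of rows, each a list of 4 numbers: the shift along the tool's x, y, z in cm, then the turn about the tool's z in rad. In form: [[x, y, z, roll], ...]. A call has 1 to 12 rows; each row shifts and turns the commanded pose from where the row before left it, along the tool's axes as they then stand; what a row does not reach is not made up. A row lasts 1/12 s, in which the tool goes at most 41.7 mm and 7.16 degrees, less where a joint would pass 70% of its speed; a pose out of reach is approached as far as the arm can. A call with a gripper value outside its range is refused whole. "jaw" is the closure, from 0 (fully open) to 1 (shut), set as the call begins (left out, the last holds). The fingers move at their own pace and stop on an object; "force" is the grip in N (left out, the last holds). Time passes only in rows, so rows that do not move let the fingers close. It gives the time, the measured TCP pose, the force and the opening at its end, in the units of the state.
- r.sense(): the state, without advancing time (a new reading comes with each control period).
- cams.grab_frame(name): name is "scene" or "side" or "wrist"; returns (picture, depth): 400x640x3 uint8, red, green, blue; 400x640 float32, mm along the optical axis (not along the pixel's ray), 0 where there is no reading.
- cams.camera_params(name): a dict with "fx", "fy", "cx", "cy" (pixels), "R" (3x3) and "t" (3): a world point X has camera coordinates R X + t. Camera axes: x right, y down, z forward; pixel columns grow to the right and rows downward; lengths in mm; the calibration is good to about 2 mm. A picture is of the moment at which its call begins: read the wrist's pose just before it. camera_params takes no time and is no camera call; for the wrist camera it gives the pose at the moment of the call.
- job.sign_off(): hands the job in, once; it reports no verdict.
The state is a dict: "clock": time; "qpos": joint angles; "qvel": joint speeds; "joint_efforts": joint torques, N m; "eef_pos": TCP position; "tcp_rot": TCP orientation; "contact_force": force on the tool from outside, world axes, zero at the start; "wrist_torque": the same for the moment, N m; "opening": opening from 0.0 (shut) to 1.0 (fully open).
Only numpy, scipy, OpenCV 4.12 (cv2) and the standard library are available. Lean on these libraries where they do the work, as an engineer would, in place of code of your own. Each camera call takes 0.05 s, during which the arm holds its last target. There are 200 camera calls.

## Working session

There is one attempt and no reset: what is moved stays moved. The work goes in short steps, Python scripts to look and compute and a tool call to move; the robot and the scene stay as the last step left them, time stands still between calls to the robot, and variables do not carry over. Pictures are saved under pics/ and viewed, about 12 in all and at most 16, crops included, and the job is handed in when it is done.

Besides the shell and the picture viewer there is one more tool, called after "Request:" by a JSON object that holds its "method" and its "body". drive_tool: Moves the arm, as the interface text tells. Its arguments: {"type":"object","properties":{"deltas":{"type":"array"},"jaw":{"type":"number"},"force":{"type":"number"}},"required":["deltas"]}

```bash
ls; mkdir -p pics; cat > h.py <<'E'
from rig import r,cams,job
import numpy as np,cv2
def grab(n,save=None):
    p=cams.camera_params(n); im,d=cams.grab_frame(n)
    if save: cv2.imwrite('pics/'+save,im[:,:,::-1])
    return im,d,p
def ray(p,uv,z):
    R=np.array(p['R']);t=np.array(p['t']);c=-R.T@t
    uv=np.atleast_2d(uv).astype(float)
    d=np.c_[(uv[:,0]-p['cx'])/p['fx'],(uv[:,1]-p['cy'])/p['fy'],np.ones(len(uv))]@R
    return c+d*((z-c[2])/d[:,2])[:,None]
def proj(p,X):
    q=np.atleast_2d(X)@np.array(p['R']).T+np.array(p['t'])
    return np.c_[q[:,0]/q[:,2]*p['fx']+p['cx'],q[:,1]/q[:,2]*p['fy']+p['cy']]
E
python3 - <<'E'
from h import *
print({k:v for k,v in r.sense().items()}, r.tcp_to_tips)
for n in('scene','wrist','side'):
    im,d,p=grab(n,n+'0.png'); R=np.array(p['R']); print(n,p['fx'],p['cx'],p['cy'],'cam',-R.T@p['t'],'fwd',R[2])
E
```

```text
pics
{'clock': 0.0, 'qpos': array([ 1.23358972e+00,  3.53673552e-01,  1.63416222e+00,  1.91863840e-05,
        1.15517282e+00, -2.39030113e-03]), 'qvel': array([-0.00186117,  0.00135059,  0.00030888,  0.00023279,  0.00019579,
        0.00055369]), 'joint_efforts': array([-2.28867470e-04, -6.05250192e+01, -3.42062831e+01, -1.34367338e-04,
        9.59413679e-03,  1.82799960e-05]), 'eef_pos': array([205.20860501, 589.86287157, 247.53377495]), 'tcp_rot': array([-3.14017677e+00, -2.09264013e-05,  2.80676857e+00]), 'contact_force': array([ 0.37072641, -0.1655939 , -0.24118789]), 'wrist_torque': array([-2.17072404e-03, -2.13881548e-05, -2.49402728e-02]), 'opening': 0.9974242271288075} 17.0
scene 396.0351924989864 322.0451148831861 196.48490007616326 cam [833.53146756 553.44341656 838.30625143] fwd [-0.28928974 -0.54569701 -0.78646438]
wrist 301.9932504104831 315.7914331702724 200.86144713592898 cam [131.90612847 616.4947238  373.58203661] fwd [ 0.28566388 -0.10079182 -0.95301477]
side 502.0957171325914 322.27750303614846 192.728793835563 cam [ -75.67308827 -612.39266583  676.38471556] fwd [ 0.57031589  0.58471677 -0.57692815]
```

View pics/scene0.png

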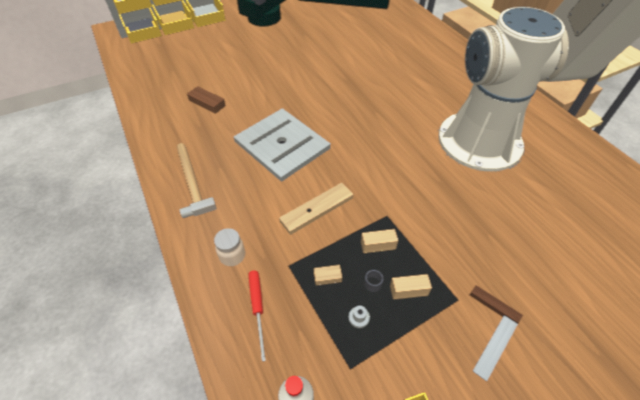

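View pics/wrist0.png

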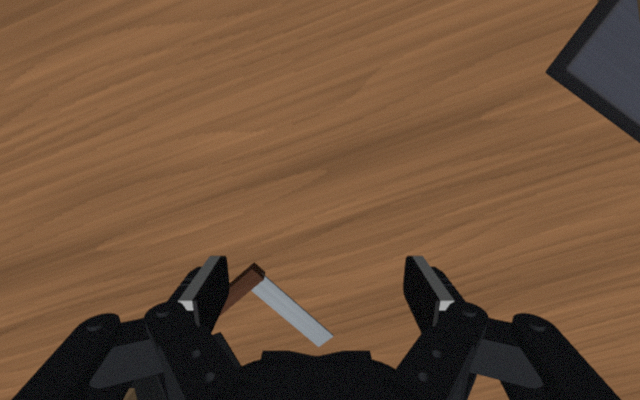

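The scene picture shows the tall blocks at about (380,240) and (411,287), the low block at (328,275), the hole saw at (374,280) and the guide at (359,317). The strip is at (316,207) with its dot at (309,210), and the plate hole is at (282,141). The wrist view shows only the bench and the saw. Next I'll measure using depth and the top faces.

```bash
cat >> h.py <<'E'
def cloud(d,p):
    v,u=np.mgrid[:d.shape[0],:d.shape[1]]
    q=np.stack([(u-p['cx'])/p['fx']*d,(v-p['cy'])/p['fy']*d,d],-1)-np.array(p['t'])
    return q@np.array(p['R'])
def tops(W,valid,lo,hi,amin):
    m=(valid&(W[...,2]>lo)&(W[...,2]<hi)).astype(np.uint8)
    n,L,s,c=cv2.connectedComponentsWithStats(m,connectivity=4)
    for i in range(1,n):
        if s[i,4]>=amin:
            P=W[L==i]; (cx,cy),(w,h),a=cv2.minAreaRect(P[:,:2].astype(np.float32))
            if w<h: w,h,a=h,w,a+90
            print(f'px {c[i].round()} n{s[i,4]} z {np.median(P[:,2]):.1f} ctr {cx:.1f} {cy:.1f} mean {P[:,:2].mean(0).round(1)} size {w:.0f}x{h:.0f} longdir {(a+90)%180-90:.1f}')
E
python3 - <<'E'
from h import *
for n in('scene','side'):
    im,d,p=grab(n); W=cloud(d,p); v=(d>0)&(W[...,0]>250)&(W[...,0]<900)&(abs(W[...,1])<500)
    for lo,hi in((39,47),(33,39),(21,28),(14,22)):
        print(n,lo,hi); tops(W,v,lo,hi,25)
E
```

```text
scene 39 47
px [380. 237.] n420 z 42.5 ctr 475.3 171.4 mean [475.6 172.2] size 79x36 longdir -19.5
px [234. 254.] n67 z 43.3 ctr 797.4 52.7 mean [797.7  55.8] size 57x20 longdir 5.1
px [412. 283.] n530 z 42.6 ctr 477.4 304.1 mean [478.5 304.2] size 80x34 longdir -21.6
scene 33 39
px [360. 312.] n112 z 37.3 ctr 610.9 306.8 mean [610.2 306.8] size 26x25 longdir 59.8
scene 21 28
px [192. 185.] n676 z 24.8 ctr 838.2 -243.3 mean [ 822.9 -207.8] size 260x87 longdir -86.7
px [232. 260.] n35 z 24.1 ctr 806.5 57.3 mean [805.7  58.5] size 44x10 longdir -13.6
px [328. 273.] n364 z 24.7 ctr 624.4 189.8 mean [624.9 190.5] size 60x35 longdir -18.9
px [255. 291.] n351 z 24.1 ctr 786.5 152.6 mean [786.5 154.6] size 100x22 longdir 75.7
scene 14 22
px [282. 142.] n2932 z 19.6 ctr 539.6 -258.2 mean [ 541.5 -251. ] size 224x194 longdir -73.6
px [190. 164.] n32 z 19.4 ctr 807.2 -290.6 mean [ 806.2 -287.9] size 79x7 longdir 86.5
px [190. 187.] n25 z 19.5 ctr 831.5 -207.3 mean [ 832.2 -205.6] size 52x6 longdir 88.0
px [197. 186.] n25 z 18.8 ctr 813.4 -200.1 mean [ 813.1 -200.3] size 45x5 longdir 86.2
px [3
[... 3557 characters left out ...]
2
px [294. 166.] n37 z 18.5 ctr 599.5 184.2 mean [600.7 183.7] size 37x18 longdir -57.6
px [224. 169.] n92 z 18.5 ctr 469.2 288.6 mean [469.4 287.7] size 78x9 longdir -21.0
px [256. 168.] n45 z 17.9 ctr 531.4 240.9 mean [529.7 239.9] size 37x18 longdir -34.1
px [467. 182.] n27 z 18.5 ctr 856.7 -145.8 mean [ 857.3 -145.7] size 31x6 longdir -0.4
px [330. 208.] n1371 z 18.4 ctr 555.3 3.4 mean [548.1   1. ] size 204x54 longdir 7.8
px [256. 193.] n94 z 18.3 ctr 465.7 156.0 mean [464.1 157.1] size 78x13 longdir -26.8
px [501. 214.] n479 z 18.5 ctr 807.0 -249.0 mean [ 805.2 -260.4] size 262x35 longdir -87.0
px [425. 277.] n7108 z 20.4 ctr 538.9 -258.0 mean [ 530.5 -266.4] size 221x194 longdir -73.8
```

View pics/side0.png

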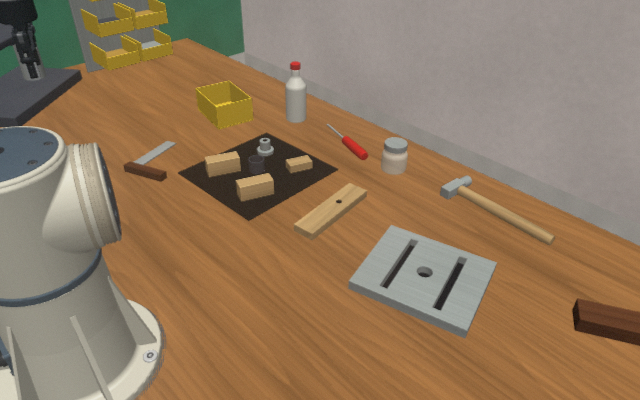

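The two cameras agree to about 3 mm and the sizes match, so that is good enough to set out. Next I need a planning helper that converts a world target to tool-axis rows.

```bash
cat >> h.py <<'E'
def plan(x,y,z,yawdeg=None):
    s=r.sense(); e=np.array(s['eef_pos']); yw=s['tcp_rot'][2]; c,n=np.cos(yw),np.sin(yw)
    d=np.array([x,y,z])-e
    t=np.array([c*d[0]+n*d[1], n*d[0]-c*d[1], -d[2]])/10
    roll=0 if yawdeg is None else (yw-np.radians(yawdeg)+np.pi)%(2*np.pi)-np.pi
    print('t',round(s['clock'],2),'at',e.round(1),'yaw',round(np.degrees(yw),1),'open',round(s['opening'],3),'F',np.round(s['contact_force'],1),'| tool cm',t.round(2),'roll then',round(roll,3))
E
python3 -c "
from h import *
plan(473.5,171,120,160.2)"
```

```text
t 0.25 at [205.3 590.1 247.9] yaw 160.8 open 1.001 F [-0.2 -0.3 -0.2] | tool cm [-39.1  -30.77  12.79] roll then 0.011
```

Request:
{"method": "drive_tool", "body": {"deltas": [[-2.8,-2.2,0.9,0],[-2.8,-2.2,0.9,0],[-2.8,-2.2,0.9,0],[-2.8,-2.2,0.9,0],[-2.8,-2.2,0.9,0],[-2.8,-2.2,0.9,0],[-2.8,-2.2,0.9,0],[-2.8,-2.2,0.9,0],[-2.8,-2.2,0.9,0],[-2.8,-2.2,0.9,0],[-2.8,-2.2,0.9,0],[-2.8,-2.2,0.9,0]]}}

```text
clock: 1.25
eef_pos: [436.7, 229.0, 140.0]
tcp_rot: [3.141, 0.0, 2.807]
contact_force: [1.5, 0.2, 0.3]
opening: 1.003
```

Request:
{"method": "drive_tool", "body": {"deltas": [[-2.8,-2.2,0.9,0],[-2.7,-2.2,1.1,0.01],[0,0,0,0],[0,0,0,0],[0,0,0,0]]}}

```text
clock: 1.67
eef_pos: [473.3, 171.0, 120.3]
tcp_rot: [-3.142, -0.0, 2.796]
contact_force: [1.2, 0.3, -0.4]
opening: 1.001
```

```bash
python3 - <<'E'
from h import *
plan(473.5,171,28,160.2)
im,d,p=grab('wrist','w1.png'); W=cloud(d,p); v=d>0
tops(W,v,38,48,300)
E
```

```text
t 1.67 at [473.3 171.  120.3] yaw 160.2 open 1.001 F [ 1.2  0.3 -0.4] | tool cm [-0.02  0.    9.23] roll then -0.0
px [499. 156.] n6137 z 43.2 ctr 476.4 303.4 mean [473.6 303.1] size 80x36 longdir -20.6
px [315. 215.] n4867 z 43.3 ctr 474.2 171.3 mean [471.2 172.4] size 80x34 longdir -19.6
px [528. 307.] n390 z 38.6 ctr 605.1 307.3 mean [605.3 307.5] size 28x19 longdir 74.9
```

View pics/w1.png

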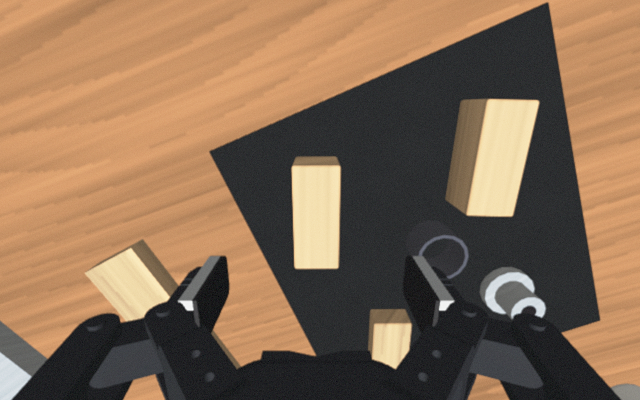

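The wrist view shows block A squarely between the jaws at (315,215). It agrees with the scene fix, so I'll descend and grip.

Request:
{"method": "drive_tool", "body": {"deltas": [[0.1,0,1.8,0],[0,0,1.8,0],[0,0,1.8,0],[0,0,1.8,0],[0,0,1.5,0],[0,0,0.5,0],[0,0,0,0],[0,0,0,0]]}}

```text
clock: 2.38
eef_pos: [472.4, 172.1, 28.8]
tcp_rot: [3.141, 0.0, 2.798]
contact_force: [-0.4, -0.4, 0.2]
opening: 1.002
```

Request:
{"method": "drive_tool", "body": {"deltas": [[0,0,0,0],[0,0,0,0],[0,0,0,0],[0,0,0,0],[0,0,0,0],[0,0,0,0],[0,0,0,0],[0,0,0,0]], "jaw": 1, "force": 40}}

```text
clock: 3.05
eef_pos: [472.9, 171.4, 28.9]
tcp_rot: [3.141, 0.001, 2.797]
contact_force: [-1.2, -0.2, 6.8]
opening: 0.392
```

Request:
{"method": "drive_tool", "body": {"deltas": [[0,0,-2,0],[0,0,-3,0],[0,0,-3,0],[0,0,-3,0],[0,0,-2,0],[0,0,0,0],[0,0,0,0]]}}

```text
clock: 3.63
eef_pos: [473.2, 171.4, 159.3]
tcp_rot: [3.14, 0.002, 2.797]
contact_force: [-0.4, -1.0, -0.9]
opening: 0.388
```

```bash
python3 - <<'E'
from h import *
im,d,p=grab('side'); W=cloud(d,p)
v=(d>0)&(W[...,0]>380)&(W[...,0]<700)&(W[...,1]<-120)
tops(W,v,14,26,300)
# hole: dark pixels near centre of plate, at plate top plane
for n in('side','scene'):
    im,d,p=grab(n); g=cv2.cvtColor(im,cv2.COLOR_RGB2GRAY)
    v,u=np.mgrid[:400,:640]; X=ray(p,np.c_[u.ravel(),v.ravel()],20)[:,:2].reshape(400,640,2)
    m=(g<0.6*np.median(g[np.hypot(X[...,0]-539,X[...,1]+258)<90]))&(np.hypot(X[...,0]-539,X[...,1]+258)<95)
    k,L,s,c=cv2.connectedComponentsWithStats(m.astype(np.uint8))
    for i in range(1,k):
        if s[i,4]>20:
            (cx,cy),(w,h),a=cv2.minAreaRect(X[L==i].astype(np.float32)); print(n,c[i].round(),round(cx,1),round(cy,1),round(w),round(h),round(a,1))
plan(525.2,-210.1,170,196.3)
E
```

```text
px [426. 277.] n7985 z 20.5 ctr 538.2 -258.2 mean [ 530.6 -266.9] size 221x194 longdir -73.9
px [605. 328.] n386 z 20.0 ctr 650.1 -540.9 mean [ 651.  -543.9] size 105x42 longdir -86.0
side [397. 266.] 516.9 -213.7 134 13 15.9
side [448. 286.] 546.7 -309.0 138 14 16.1
side [425. 273.] 536.2 -264.0 15 25 73.1
scene [268. 133.] 555.6 -306.0 140 8 15.8
scene [292. 149.] 526.8 -209.5 140 9 16.0
scene [281. 140.] 541.9 -258.2 17 18 65.8
t 3.78 at [471.6 170.9 157.1] yaw 160.2 open 0.393 F [ 0.1 -1.1 -0.2] | tool cm [-17.92 -34.05  -1.29] roll then -0.629
```

Request:
{"method": "drive_tool", "body": {"deltas": [[-1.5,-2.84,-0.1,0],[-1.5,-2.84,-0.1,0],[-1.5,-2.84,-0.1,0],[-1.5,-2.84,-0.1,0],[-1.5,-2.84,-0.1,0],[-1.5,-2.84,-0.1,0],[-1.5,-2.84,-0.1,0],[-1.5,-2.84,-0.1,0],[-1.5,-2.84,-0.1,0],[-1.5,-2.84,-0.1,0],[-1.5,-2.84,-0.1,0],[-1.4,-2.8,-0.1,0]]}}

```text
clock: 4.78
eef_pos: [525.1, -211.1, 168.6]
tcp_rot: [3.141, -0.003, 2.797]
contact_force: [0.2, 1.0, -1.2]
opening: 0.385
```

Request:
{"method": "drive_tool", "body": {"deltas": [[0,0,0,-0.1],[0,0,0,-0.105],[0,0,0,-0.105],[0,0,0,-0.105],[0,0,0,-0.105],[0,0,0,-0.105],[0,0,0,0],[0,0,0,0],[0,0,0,0]]}}

```text
clock: 5.53
eef_pos: [525.5, -209.4, 169.4]
tcp_rot: [3.141, -0.001, -2.865]
contact_force: [-0.7, 0.7, -1.0]
opening: 0.389
```

```bash
cat >> h.py <<'E'
def slots(n,save=None,c=(539,-258),fac=0.6):
    im,d,p=grab(n,save); g=cv2.cvtColor(im,cv2.COLOR_RGB2GRAY)
    v,u=np.mgrid[:400,:640]; X=ray(p,np.c_[u.ravel(),v.ravel()],20)[:,:2].reshape(400,640,2)
    near=np.hypot(X[...,0]-c[0],X[...,1]-c[1])<95
    m=(g<fac*np.median(g[near]))&near
    k,L,s,cc=cv2.connectedComponentsWithStats(m.astype(np.uint8))
    for i in range(1,k):
        if s[i,4]>100:
            (cx,cy),(w,h),a=cv2.minAreaRect(X[L==i].astype(np.float32)); print(n,cc[i].round(),s[i,4],round(cx,1),round(cy,1),round(w),round(h),round(a,1))
E
python3 - <<'E'
from h import *
plan(525.2,-210.1,170,196.2)
slots('wrist','w2.png')
im,d,p=grab('wrist'); W=cloud(d,p); tops(W,d>0,14,26,500)
E
```

```text
t 5.53 at [ 525.5 -209.4  169.4] yaw -164.1 open 0.389 F [-0.7  0.7 -1. ] | tool cm [ 0.05 -0.06 -0.06] roll then -0.006
wrist [207. 183.] 2393 553.8 -306.3 150 15 16.0
wrist [315. 176.] 2902 498.3 -215.1 93 75 15.1
wrist [261. 191.] 680 539.9 -258.6 28 28 15.9
wrist [264. 265.] 682 613.1 -242.3 38 31 15.9
px [247. 163.] n33125 z 20.4 ctr 540.1 -258.8 mean [ 520.3 -276.8] size 221x190 longdir -74.0
px [511. 248.] n7457 z 18.2 ctr 544.6 2.3 mean [531.5  -0.6] size 176x53 longdir 8.3
px [620. 361.] n1423 z 24.5 ctr 623.5 187.9 mean [624. 180.] size 60x38 longdir -19.0
```

View pics/w2.png

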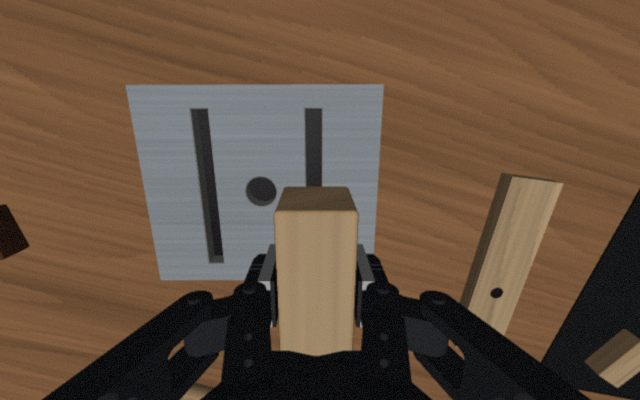

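The wrist fix puts the hole at (539.9, -258.6) at 16.0°, so the slots are at (526.2, -210.4) and (553.8, -306.6). In the picture the hole is at pixel (261,191), the far slot at (207,183), and the block is square over the near slot. Now I'll lower it.

Request:
{"method": "drive_tool", "body": {"deltas": [[0.1,0.1,2.5,-0.001],[0,0,3,0],[0,0,3,0],[0,0,2,0],[0,0,1.2,0],[0,0,0.4,0],[0,0,0,0],[0,0,0,0],[0,0,0,0]]}}

```text
clock: 6.38
eef_pos: [525.7, -209.3, 50.6]
tcp_rot: [-3.14, 0.002, -2.861]
contact_force: [0.5, 0.3, -0.6]
opening: 0.385
```

```bash
python3 - <<'E'
from h import *
plan(525,-210.8,46,196)
im,d,p=grab('wrist'); W=cloud(d,p); v=(d>0)
tops(W,v,54,66,500)
E
```

```text
t 6.38 at [ 525.7 -209.3   50.6] yaw -163.9 open 0.385 F [ 0.5  0.3 -0.6] | tool cm [ 0.11 -0.12  0.46] roll then 0.002
px [316. 275.] n12078 z 64.9 ctr 521.4 -208.5 mean [ 517.6 -210.6] size 76x57 longdir 37.1
```

Request:
{"method": "drive_tool", "body": {"deltas": [[0.1,-0.1,0.2,0],[0,0,0.15,0],[0,0,0.1,0],[0,0,0,0],[0,0,0,0]]}}

```text
clock: 6.85
eef_pos: [524.3, -210.4, 45.9]
tcp_rot: [-3.141, 0.001, -2.86]
contact_force: [-3.7, 0.2, 12.4]
opening: 0.395
```

```bash
python3 - <<'E'
from h import *
plan(525,-210.8,46,196)
E
```

```text
t 6.85 at [ 524.3 -210.4   45.9] yaw -163.9 open 0.395 F [-3.7  0.2 12.4] | tool cm [-0.06 -0.05 -0.01] roll then 0.002
```

Request:
{"method": "drive_tool", "body": {"deltas": [[0,0,-0.03,0],[0,0,0,0],[0,0,0,0],[0,0,0,0],[0,0,0,0],[0,0,0,0]], "jaw": 0}}

```text
clock: 7.35
eef_pos: [523.9, -210.1, 45.0]
tcp_rot: [3.141, -0.0, -2.86]
contact_force: [-0.4, -0.2, -0.2]
opening: 1.0
```

Request:
{"method": "drive_tool", "body": {"deltas": [[0,0,-1,0],[0,0,-2.5,0],[0,0,-3,0],[0,0,-3,0],[0,0,-3,0],[0,0,-1,0],[0,0,0,0],[0,0,0,0]]}}

```text
clock: 8.02
eef_pos: [524.0, -210.1, 180.3]
tcp_rot: [-3.141, 0.001, -2.86]
contact_force: [-0.4, 0.9, -0.2]
opening: 0.997
```

```bash
python3 - <<'E'
from h import *
plan(476,303.2,120,158.9)
im,d,p=grab('wrist'); W=cloud(d,p); v=(d>0)&(W[...,1]<-100)
tops(W,v,54,66,300)
slots('wrist')
s=r.sense();print(s['qpos'].round(2))
E
```

```text
t 8.02 at [ 524.  -210.1  180.3] yaw -163.9 open 0.997 F [-0.4  0.9 -0.2] | tool cm [-9.64 50.65  6.03] roll then 0.649
px [315. 198.] n3506 z 60.3 ctr 525.3 -209.4 mean [ 523.1 -210. ] size 79x34 longdir 16.1
wrist [211. 185.] 2300 558.1 -305.9 158 17 16.3
wrist [314. 136.] 839 473.4 -224.0 41 34 16.1
wrist [262. 190.] 625 539.4 -258.1 26 28 16.1
wrist [314. 252.] 182 590.2 -191.9 14 14 16.1
[-0.38  0.34  1.83  0.    0.98 -2.24]
```

Request:
{"method": "drive_tool", "body": {"deltas": [[-0.69,3.62,0.2,0],[-0.69,3.62,0.43,0],[-0.69,3.62,0.43,0],[-0.69,3.62,0.43,0],[-0.69,3.62,0.43,0],[-0.69,3.62,0.43,0],[-0.69,3.62,0.43,0],[-0.69,3.62,0.43,0],[-0.69,3.62,0.43,0],[-0.69,3.62,0.43,0],[-0.69,3.62,0.43,0],[-0.69,3.62,0.43,0]]}}

```text
clock: 9.12
eef_pos: [481.4, 231.5, 128.8]
tcp_rot: [-3.141, -0.003, -2.86]
contact_force: [0.4, -0.8, 0.1]
opening: 1.001
```

Request:
{"method": "drive_tool", "body": {"deltas": [[-0.69,3.6,0.5,0],[-0.69,3.6,0.6,0],[0,0,0,0.11],[0,0,0,0.11],[0,0,0,0.11],[0,0,0,0.11],[0,0,0,0.11],[0,0,0,0.1],[0,0,0,0],[0,0,0,0],[0,0,0,0]]}}

```text
clock: 10.03
eef_pos: [475.8, 302.8, 118.8]
tcp_rot: [-3.14, -0.001, 2.776]
contact_force: [0.2, 0.8, -0.2]
opening: 1.0
```

```bash
python3 - <<'E'
from h import *
im,d,p=grab('wrist'); W=cloud(d,p); tops(W,d>0,38,48,300)
plan(476.2,303.2,28.5,158.9)
E
```

```text
px [317. 215.] n4947 z 43.3 ctr 476.1 304.0 mean [473.7 305. ] size 79x34 longdir -21.1
px [608. 311.] n1539 z 43.0 ctr 641.0 488.4 mean [632.4 491.4] size 108x26 longdir -23.0
px [378. 350.] n384 z 38.7 ctr 607.0 310.1 mean [607.1 309.7] size 27x19 longdir 31.2
t 10.08 at [475.9 302.9 119.1] yaw 159.0 open 0.998 F [-0.   0.5  0. ] | tool cm [-0.02  0.04  9.06] roll then 0.002
```

Request:
{"method": "drive_tool", "body": {"deltas": [[0,0.1,1.8,0],[0,0,2,0],[0,0,2,0],[0,0,1.8,0],[0,0,1.1,0],[0,0,0.4,0],[0,0,0,0],[0,0,0,0]]}}

```text
clock: 10.75
eef_pos: [476.9, 304.3, 29.2]
tcp_rot: [3.141, 0.0, 2.773]
contact_force: [-1.2, 0.2, 0.9]
opening: 1.003
```

Request:
{"method": "drive_tool", "body": {"deltas": [[0,0,0,0],[0,0,0,0],[0,0,0,0],[0,0,0,0],[0,0,0,0],[0,0,0,0],[0,0,0,0]], "jaw": 1}}

```text
clock: 11.33
eef_pos: [477.0, 304.4, 29.4]
tcp_rot: [3.141, 0.001, 2.773]
contact_force: [-0.2, -0.3, 6.2]
opening: 0.39
```

Request:
{"method": "drive_tool", "body": {"deltas": [[0,0,-2,0],[0,0,-3,0],[0,0,-3,0],[0,0,-3,0],[0,0,-3,0],[0,0,-1.5,0],[0,0,0,0]]}}

```text
clock: 11.92
eef_pos: [478.4, 305.2, 187.7]
tcp_rot: [3.137, 0.004, 2.773]
contact_force: [-0.2, 0.4, -0.2]
opening: 0.393
```

```bash
python3 - <<'E'
from h import *
plan(553,-307,180,196)
E
```

```text
t 11.92 at [478.4 305.2 187.7] yaw 158.9 open 0.393 F [-0.2  0.4 -0.2] | tool cm [-29.03 -54.42   0.77] roll then -0.648
```

Request:
{"method": "drive_tool", "body": {"deltas": [[-1.4,-2.6,0,0],[-1.73,-3.24,0,0],[-1.73,-3.24,0,0],[-1.73,-3.24,0,0],[-1.73,-3.24,0,0],[-1.73,-3.24,0,0],[-1.73,-3.24,0,0],[-1.73,-3.24,0,0],[-1.73,-3.24,0,0],[-1.73,-3.24,0,0],[-1.73,-3.24,0,0],[-1.73,-3.24,0,0]]}}

```text
clock: 12.92
eef_pos: [528.5, -127.9, 182.5]
tcp_rot: [-3.141, -0.002, 2.773]
contact_force: [0.1, 0.2, -0.2]
opening: 0.393
```

Request:
{"method": "drive_tool", "body": {"deltas": [[-1.73,-3.24,0,0],[-1.73,-3.24,0,0],[-1.73,-3.24,0,0],[-1.73,-3.24,0,0],[-1.73,-3.24,0,0],[0,0,0,-0.108],[0,0,0,-0.108],[0,0,0,-0.108],[0,0,0,-0.108],[0,0,0,-0.108],[0,0,0,-0.108],[0,0,0,0]]}}

```text
clock: 13.92
eef_pos: [550.9, -308.2, 182.2]
tcp_rot: [3.14, -0.001, -2.858]
contact_force: [1.4, -0.0, -0.7]
opening: 0.391
```

Request:
{"method": "drive_tool", "body": {"deltas": [[0,0,0,0],[0,0,0,0]]}}

```text
clock: 14.08
eef_pos: [551.3, -308.3, 183.0]
tcp_rot: [3.141, -0.001, -2.866]
contact_force: [0.4, 0.1, -0.4]
opening: 0.393
```

```bash
python3 - <<'E'
from h import *
plan(554.5,-306.4,48,196)
plan(554.5,-306.4,48,196)
E
```

```text
t 14.08 at [ 551.3 -308.3  183. ] yaw -164.2 open 0.393 F [ 0.4  0.1 -0.4] | tool cm [-0.36  0.1  13.5 ] roll then -0.003
t 14.08 at [ 551.3 -308.3  183. ] yaw -164.2 open 0.393 F [ 0.4  0.1 -0.4] | tool cm [-0.36  0.1  13.5 ] roll then -0.003
```

Request:
{"method": "drive_tool", "body": {"deltas": [[-0.35,0.1,2,-0.002],[0,0,3,0],[0,0,3,0],[0,0,3,0],[0,0,1.5,0],[0,0,0.5,0],[0,0,0.2,0],[0,0,0,0],[0,0,0,0]]}}

```text
clock: 14.83
eef_pos: [555.6, -307.1, 53.1]
tcp_rot: [-3.14, 0.001, -2.861]
contact_force: [-0.6, -0.9, -0.7]
opening: 0.391
```

```bash
python3 - <<'E'
from h import *
plan(554.5,-306.4,46,196)
E
```

```text
t 14.83 at [ 555.6 -307.1   53.1] yaw -163.9 open 0.391 F [-0.6 -0.9 -0.7] | tool cm [0.09 0.1  0.71] roll then 0.001
```

Request:
{"method": "drive_tool", "body": {"deltas": [[0.08,0.05,0.2,0],[0,0,0.2,0],[0,0,0.15,0],[0,0,0,0],[0,0,0,0],[0,0,0,0]]}}

```text
clock: 15.33
eef_pos: [553.9, -306.4, 46.5]
tcp_rot: [-3.141, 0.0, -2.86]
contact_force: [-0.8, -0.1, 0.4]
opening: 0.396
```

```bash
python3 - <<'E'
from h import *
plan(554.5,-306.4,46,196)
E
```

```text
t 15.33 at [ 553.9 -306.4   46.5] yaw -163.9 open 0.396 F [-0.8 -0.1  0.4] | tool cm [-0.06 -0.02  0.05] roll then 0.002
```

Request:
{"method": "drive_tool", "body": {"deltas": [[-0.06,0,0.05,0],[0,0,0,0],[0,0,0,0]]}}

```text
clock: 15.58
eef_pos: [554.2, -306.4, 46.4]
tcp_rot: [-3.141, -0.0, -2.86]
contact_force: [-3.2, -0.4, 5.8]
opening: 0.391
```

Request:
{"method": "drive_tool", "body": {"deltas": [[0,0,0,0],[0,0,0,0],[0,0,0,0],[0,0,0,0],[0,0,0,0],[0,0,0,0]], "jaw": 0}}

```text
clock: 16.08
eef_pos: [554.4, -306.1, 45.7]
tcp_rot: [3.142, -0.0, -2.86]
contact_force: [0.4, -0.4, 0.1]
opening: 1.002
```

Request:
{"method": "drive_tool", "body": {"deltas": [[0,0,-1,0],[0,0,-2.5,0],[0,0,-3,0],[0,0,-3,0],[0,0,-3,0],[0,0,-1,0],[0,0,0,0],[0,0,0,0]]}}

```text
clock: 16.75
eef_pos: [554.4, -306.1, 181.1]
tcp_rot: [-3.141, 0.001, -2.86]
contact_force: [-0.7, -0.1, -0.5]
opening: 1.001
```

```bash
python3 - <<'E'
from h import *
im,d,p=grab('wrist','w3.png'); W=cloud(d,p); v=(d>0)&(W[...,1]<-100)
tops(W,v,54,66,300)
slots('wrist')
im,d,p=grab('scene'); W=cloud(d,p); v=(d>0)&(W[...,1]<-100)
tops(W,v,54,66,100)
im,d,p=grab('side'); W=cloud(d,p); v=(d>0)&(W[...,1]<-100)
tops(W,v,54,66,100)
plan(556,4,110,278)
E
```

```text
px [315. 196.] n3500 z 60.3 ctr 554.1 -305.7 mean [ 551.9 -306.2] size 80x34 longdir 15.9
px [432. 196.] n3683 z 60.2 ctr 525.9 -209.5 mean [ 524.  -211.2] size 80x34 longdir 16.4
wrist [314. 134.] 823 501.7 -320.5 42 34 16.1
wrist [414. 175.] 2053 528.8 -208.5 155 44 5.5
wrist [365. 187.] 633 539.7 -258.5 27 27 18.1
wrist [314. 250.] 179 618.6 -287.8 14 15 16.1
px [204.   8.] n229 z 63.8 ctr 519.3 -1041.2 mean [  521.4 -1043. ] size 103x91 longdir 84.6
px [172.  15.] n230 z 63.7 ctr 644.7 -1040.2 mean [  649.5 -1045.4] size 100x100 longdir -89.5
px [209.  19.] n100 z 60.7 ctr 527.7 -958.6 mean [ 530.7 -958.4] size 117x34 longdir -12.0
px [139.  23.] n272 z 63.7 ctr 771.2 -1040.3 mean [  774.9 -1044.3] size 104x102 longdir 4.4
px [144.  34.] n104 z 60.8 ctr 773.5 -957.5 mean [ 775.5 -957.3] size 113x14 longdir 3.2
px [270. 122.] n239 z 59.4 ctr 554.5 -304.9 mean [ 555.4 -302.5] size 81x38 longdir 16.0
px [292. 140.] n263 z 59.8 ctr 526.4 -208.1 mean [ 527.5 -206. ] size 80x38 longdir 18.0
px [401. 247.] n584 z 60.3 ctr 524.0 -209.9 mean [ 520.9 -211.8] size 82x35 longdir 16.5
px [453. 266.] n645 z 60.5 ctr 552.5 -305.8 mean [ 549.4 -307.5] size 82x34 longdir 15.9
t 16.95 at [ 553.4 -305.7  178.9] yaw -163.9 open 1.0 F [ 0.8  0.2 -0.3] | tool cm [-8.84 29.68  6.89] roll then -1.429
```

View pics/w3.png

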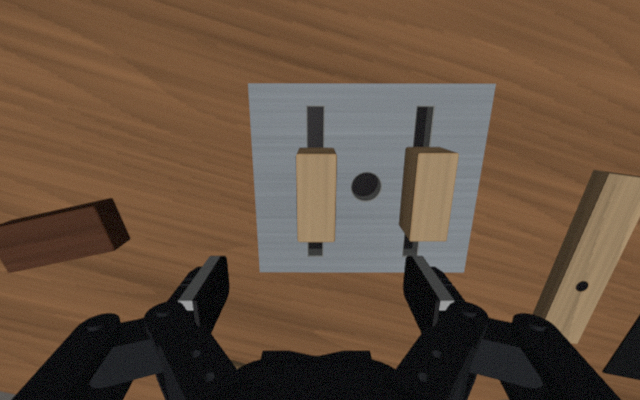

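Picture w3 shows both blocks square on the slots, equal exposed slot ends, and the hole at (366,186) between them. Next is the strip, gripped at its pilot hole.

```bash
python3 - <<'E'
from h import *
plan(580.8,7.5,120,188)
E
```

```text
t 16.95 at [ 553.4 -305.7  178.9] yaw -163.9 open 1.0 F [ 0.8  0.2 -0.3] | tool cm [-11.32  29.33   5.89] roll then 0.142
```

Request:
{"method": "drive_tool", "body": {"deltas": [[-1.13,2.93,0.4,0],[-1.13,2.93,0.6,0],[-1.13,2.93,0.6,0],[-1.13,2.93,0.6,0],[-1.13,2.93,0.6,0],[-1.13,2.93,0.6,0],[-1.13,2.93,0.6,0],[-1.13,2.93,0.6,0],[-1.13,2.93,0.6,0],[-1.13,2.93,0.6,0],[0,0,0,0.071],[0,0,0,0.071]]}}

```text
clock: 17.95
eef_pos: [580.7, 8.6, 121.0]
tcp_rot: [3.141, -0.003, -3.003]
contact_force: [-0.1, -0.6, -0.1]
opening: 0.998
```

Request:
{"method": "drive_tool", "body": {"deltas": [[0,0,0,0],[0,0,0,0],[0,0,0,0]]}}

```text
clock: 18.2
eef_pos: [581.3, 6.4, 122.2]
tcp_rot: [3.141, -0.001, -3.001]
contact_force: [-0.1, -0.3, 0.5]
opening: 1.001
```

```bash
cat >> h.py <<'E'
def dot(n,z,c,rad,thr=70,save=None):
    im,d,p=grab(n,save); g=im.max(2)
    v,u=np.mgrid[:400,:640]; X=ray(p,np.c_[u.ravel(),v.ravel()],z)[:,:2].reshape(400,640,2)
    m=(g<thr)&(np.hypot(X[...,0]-c[0],X[...,1]-c[1])<rad)
    k,L,s,cc=cv2.connectedComponentsWithStats(m.astype(np.uint8))
    for i in range(1,k):
        if s[i,4]>12: print(n,'dot px',cc[i].round(),s[i,4],X[L==i].mean(0).round(1),np.ptp(X[L==i],axis=0).round(1))
    return im,d,p
E
python3 - <<'E'
from h import *
im,d,p=dot('wrist',18,(580.8,7.5),20,90,'w4.png'); W=cloud(d,p); tops(W,(d>0)&(abs(W[...,1])<90),13,24,1000)
plan(580.8,7.5,20,188)
E
```

```text
wrist dot px [316. 207.] 178 [581.4   7.9] [12.1 12.3]
px [316. 154.] n16614 z 18.3 ctr 556.6 4.0 mean [544.    2.2] size 200x50 longdir 8.3
t 18.25 at [581.4   6.3 122.4] yaw -172.0 open 0.997 F [-0.3 -1.2  0. ] | tool cm [ 0.05  0.13 10.24] roll then 0.001
```

View pics/w4.png

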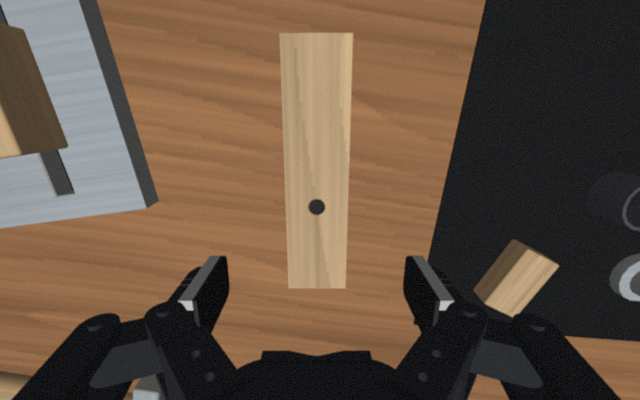

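The strip's dot at pixel (316,207) corresponds to (581.4, 7.9), with the strip at 8.3°.

Request:
{"method": "drive_tool", "body": {"deltas": [[0,0.15,2,-0.004],[0,0,2.5,0],[0,0,2.5,0],[0,0,1.8,0],[0,0,1,0],[0,0,0.4,0],[0,0,0,0],[0,0,0,0],[0,0,0,0]]}}

```text
clock: 19.0
eef_pos: [582.3, 8.1, 21.9]
tcp_rot: [-3.141, 0.002, -2.998]
contact_force: [-0.1, -0.0, -0.0]
opening: 1.0
```

```bash
python3 - <<'E'
from h import *
plan(581.4,7.9,20,188.3)
E
```

```text
t 19.0 at [582.3   8.1  21.9] yaw -171.8 open 1.0 F [-0.1 -0.  -0. ] | tool cm [ 0.09 -0.    0.19] roll then -0.002
```

Request:
{"method": "drive_tool", "body": {"deltas": [[0.08,0,0.15,0],[0,0,0,0],[0,0,0,0],[0,0,0,0],[0,0,0,0],[0,0,0,0],[0,0,0,0],[0,0,0,0]], "jaw": 1}}

```text
clock: 19.67
eef_pos: [580.9, 8.1, 19.9]
tcp_rot: [-3.141, 0.001, -2.998]
contact_force: [-0.9, -1.1, 5.9]
opening: 0.573
```

Request:
{"method": "drive_tool", "body": {"deltas": [[0,0,-1.5,0],[0,0,-2.5,0],[0,0,-3,0],[0,0,-3,0],[0,0,-3,0],[0,0,-2,0],[0,0,0,0],[0,0,0,0]]}}

```text
clock: 20.33
eef_pos: [581.2, 8.1, 170.4]
tcp_rot: [-3.141, 0.003, -2.998]
contact_force: [-0.1, 0.5, -0.6]
opening: 0.576
```

```bash
python3 - <<'E'
from h import *
plan(539.8,-258.4,150,106)
E
```

```text
t 20.33 at [581.2   8.1 170.4] yaw -171.8 open 0.576 F [-0.1  0.5 -0.6] | tool cm [  7.91 -25.78   2.04] roll then 1.435
```

Request:
{"method": "drive_tool", "body": {"deltas": [[0.6,-2,0,0],[0.81,-2.64,0.2,0],[0.81,-2.64,0.2,0],[0.81,-2.64,0.2,0],[0.81,-2.64,0.2,0],[0.81,-2.64,0.2,0],[0.81,-2.64,0.2,0],[0.81,-2.64,0.2,0],[0.81,-2.64,0.2,0],[0.81,-2.64,0.2,0],[0,0,0,0.1],[0,0,0,0.115]]}}

```text
clock: 21.33
eef_pos: [537.7, -259.4, 149.0]
tcp_rot: [3.141, -0.003, 3.063]
contact_force: [-0.1, 0.6, -1.5]
opening: 0.571
```

Request:
{"method": "drive_tool", "body": {"deltas": [[0,0,0,0.115],[0,0,0,0.115],[0,0,0,0.115],[0,0,0,0.115],[0,0,0,0.115],[0,0,0,0.115],[0,0,0,0.115],[0,0,0,0.115],[0,0,0,0.115],[0,0,0,0.115],[0,0,0,0.07],[0,0,0,0]]}}

```text
clock: 22.33
eef_pos: [538.3, -257.7, 149.4]
tcp_rot: [-3.139, -0.002, 1.847]
contact_force: [-0.4, -0.1, -0.8]
opening: 0.573
```

Request:
{"method": "drive_tool", "body": {"deltas": [[0,0,0,0],[0,0,0,0],[0,0,0,0]]}}

```text
clock: 22.58
eef_pos: [539.0, -258.0, 150.7]
tcp_rot: [-3.141, -0.001, 1.852]
contact_force: [-0.8, -0.1, -0.5]
opening: 0.572
```

```bash
python3 - <<'E'
from h import *
s=r.sense(); e=s['eef_pos']; zt=e[2]-2
im,d,p=dot('wrist',zt,e[:2],15,60,'w5.png'); W=cloud(d,p); tops(W,(d>0),zt-4,zt+3,1000); slots('wrist')
print(s['qpos'].round(2)); plan(539.8,-258.4,82,106)
E
```

```text
wrist dot px [316. 274.] 480 [ 538.9 -257.6] [12.5 12.5]
px [315. 165.] n40736 z 149.1 ctr 529.4 -225.5 mean [ 525.  -210.8] size 163x62 longdir -73.6
wrist [241. 141.] 475 464.9 -227.5 23 14 16.1
wrist [391. 141.] 520 586.0 -193.0 26 13 16.1
wrist [252. 256.] 687 496.9 -334.2 24 37 18.0
wrist [380. 255.] 701 616.6 -300.3 26 37 16.1
wrist [316. 274.] 514 561.0 -333.0 25 25 16.1
[-0.45  0.42  1.78 -0.    0.95 -0.73]
t 22.68 at [ 539.2 -258.1  151. ] yaw 106.0 open 0.572 F [-0.9 -0.3 -1.5] | tool cm [-0.04  0.05  6.9 ] roll then 0.001
```

View pics/w5.png

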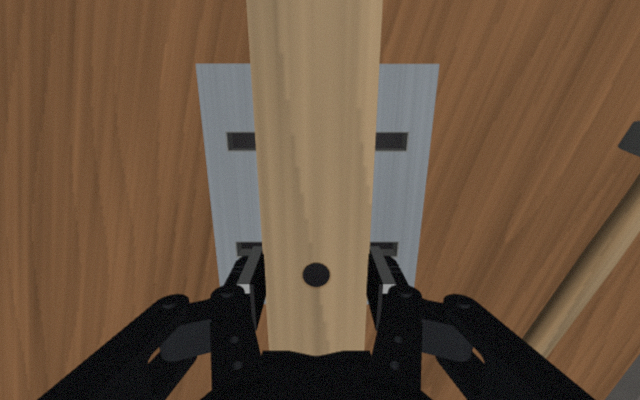

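The pilot hole at pixel (316,274) is 1 mm off the target and the strip is square. I'll correct and lower.

Request:
{"method": "drive_tool", "body": {"deltas": [[-0.09,0.06,1.5,0],[0,0,2,0],[0,0,1.6,0],[0,0,1,0],[0,0,0.4,0],[0,0,0,0],[0,0,0,0],[0,0,0,0],[0,0,0,0]]}}

```text
clock: 23.43
eef_pos: [540.7, -259.2, 87.3]
tcp_rot: [3.14, 0.001, 1.85]
contact_force: [-0.2, 0.1, -0.7]
opening: 0.575
```

```bash
python3 - <<'E'
from h import *
s=r.sense(); e=s['eef_pos']
dot('wrist',e[2]-2,e[:2],15,60)
plan(539.8,-258.4,80.5,106)
E
```

```text
wrist dot px [316. 274.] 482 [ 540.6 -258.7] [12.5 12.5]
t 23.48 at [ 540.6 -259.1   87.2] yaw 106.0 open 0.572 F [ 0.1  0.1 -0.4] | tool cm [ 0.1  -0.06  0.67] roll then -0.0
```

Request:
{"method": "drive_tool", "body": {"deltas": [[0.03,-0.03,0.2,0],[0,0,0.15,0],[0,0,0.1,0],[0,0,0,0],[0,0,0,0],[0,0,0,0],[0,0,0,0]]}}

```text
clock: 24.07
eef_pos: [539.8, -258.7, 81.8]
tcp_rot: [-3.142, -0.0, 1.85]
contact_force: [-0.1, -0.4, 0.1]
opening: 0.575
```

```bash
python3 - <<'E'
from h import *
s=r.sense(); e=s['eef_pos']
dot('wrist',e[2]-2,e[:2],15,60)
plan(539.8,-258.4,80.5,106)
E
```

```text
wrist dot px [316. 274.] 484 [ 539.6 -258.2] [12.5 12.7]
t 24.12 at [ 539.8 -258.7   81.8] yaw 106.0 open 0.575 F [-0.2 -0.  -0.9] | tool cm [0.03 0.01 0.13] roll then -0.0
```

Dot at (539.6, -258.2), against a target of (539.8, -258.4). I'll touch down.

Request:
{"method": "drive_tool", "body": {"deltas": [[0,0,0.1,0],[0,0,0.05,0],[0,0,0,0],[0,0,0,0],[0,0,0,0]]}}

```text
clock: 24.53
eef_pos: [539.7, -258.7, 80.3]
tcp_rot: [-3.142, 0.0, 1.85]
contact_force: [0.5, 0.1, -0.5]
opening: 0.574
```

```bash
python3 - <<'E'
from h import *
plan(539.8,-258.4,80.5,106)
E
```

```text
t 24.53 at [ 539.7 -258.7   80.3] yaw 106.0 open 0.574 F [ 0.5  0.1 -0.5] | tool cm [ 0.02  0.01 -0.02] roll then -0.0
```

Request:
{"method": "drive_tool", "body": {"deltas": [[0,0,0.05,0],[0,0,0,0],[0,0,0,0],[0,0,0,0]]}}

```text
clock: 24.87
eef_pos: [539.8, -258.7, 79.9]
tcp_rot: [3.141, 0.0, 1.85]
contact_force: [-0.3, 0.9, 2.4]
opening: 0.572
```

Request:
{"method": "drive_tool", "body": {"deltas": [[0,0,0,0],[0,0,0,0],[0,0,0,0],[0,0,0,0],[0,0,0,0],[0,0,0,0]], "jaw": 0}}

```text
clock: 25.37
eef_pos: [539.7, -258.7, 79.8]
tcp_rot: [-3.142, -0.0, 1.85]
contact_force: [-0.3, -0.2, 0.4]
opening: 1.0
```

Request:
{"method": "drive_tool", "body": {"deltas": [[0,0,-1,0],[0,0,-2.5,0],[0,0,-3,0],[0,0,-3,0],[0,0,-3,0],[0,0,-1,0],[0,0,0,0],[0,0,0,0],[0,0,0,0]]}}

```text
clock: 26.12
eef_pos: [538.9, -258.3, 213.5]
tcp_rot: [-3.14, -0.001, 1.85]
contact_force: [0.8, 0.4, -0.1]
opening: 0.999
```

```bash
python3 - <<'E'
from h import *
im,d,p=dot('wrist',78,(539.8,-258.4),15,60,'w6.png'); W=cloud(d,p); tops(W,(d>0),73,83,1000); slots('wrist',fac=.5)
for n in('scene','side'):
  im,d,p=dot(n,78,(539.8,-258.4),18,90); W=cloud(d,p); tops(W,(d>0)&(W[...,1]<-100)&(W[...,1]>-500),73,83,300)
plan(608,306,150,90)
E
```

```text
wrist dot px [317. 197.] 124 [ 539.8 -258.4] [11.2 11.2]
px [316. 152.] n13062 z 78.3 ctr 532.6 -234.5 mean [ 529.2 -223.2] size 201x50 longdir -73.6
wrist [259. 134.] 399 468.5 -226.9 29 13 16.0
wrist [376. 134.] 375 584.5 -193.6 28 13 16.0
wrist [317. 197.] 134 544.9 -275.3 13 14 16.0
wrist [267. 223.] 321 502.3 -320.1 44 16 23.8
wrist [368. 223.] 313 604.6 -290.0 44 17 6.0
px [287. 131.] n934 z 77.7 ctr 532.9 -234.6 mean [ 532.5 -228.9] size 205x54 longdir -73.9
side dot px [428. 248.] 18 [ 537.6 -259.2] [9.7 9.4]
px [418. 245.] n2255 z 78.4 ctr 531.0 -234.6 mean [ 530.  -239.9] size 201x55 longdir -74.2
t 26.32 at [ 539.1 -258.4  213.3] yaw 106.0 open 0.998 F [ 0.9 -0.2  0.2] | tool cm [52.36 22.16  6.33] roll then 0.279
```

View pics/w6.png

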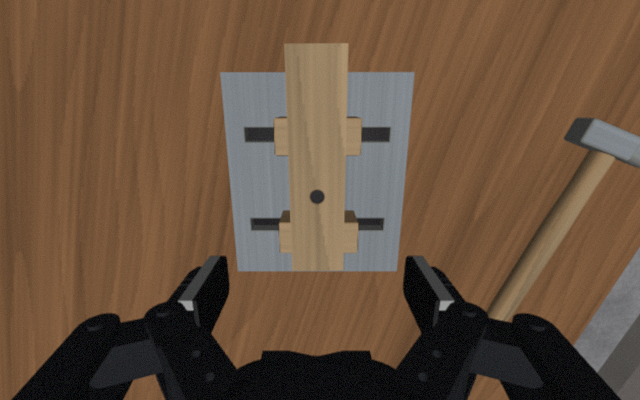

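Picture w6 shows the strip square across both blocks with its pilot hole at pixel (317,197). That is (539.8, -258.4), exactly over the hole. The top is at z = 78 in all three views, so it is level. Now the guide.

Request:
{"method": "drive_tool", "body": {"deltas": [[2.6,1.1,0,0],[3.11,1.32,0.4,0],[3.11,1.32,0.4,0],[3.11,1.32,0.4,0],[3.11,1.32,0.4,0],[3.11,1.32,0.4,0],[3.11,1.32,0.4,0],[3.11,1.32,0.4,0],[3.11,1.32,0.4,0],[3.11,1.32,0.4,0],[3.11,1.32,0.4,0],[3.11,1.32,0.4,0]]}}

```text
clock: 27.32
eef_pos: [588.2, 139.9, 169.8]
tcp_rot: [-3.14, -0.0, 1.85]
contact_force: [0.7, -1.0, -0.1]
opening: 0.996
```

Request:
{"method": "drive_tool", "body": {"deltas": [[3.11,1.32,0.4,0],[3.11,1.32,0.4,0],[3.11,1.32,0.4,0],[3.11,1.32,0.4,0],[3.11,1.32,0.4,0],[0,0,0,0.105],[0,0,0,0.105],[0,0,0,0.105],[0,0,0,0.105],[0,0,0,0.105],[0,0,0,0.105],[0,0,0,0]]}}

```text
clock: 28.32
eef_pos: [608.8, 305.7, 149.7]
tcp_rot: [-3.141, 0.001, 1.215]
contact_force: [0.3, -0.2, -0.0]
opening: 0.999
```

Request:
{"method": "drive_tool", "body": {"deltas": [[0,0,0,0],[0,0,0,0],[0,0,0,0]]}}

```text
clock: 28.57
eef_pos: [609.1, 305.8, 150.5]
tcp_rot: [-3.141, 0.0, 1.222]
contact_force: [-1.0, -0.4, 0.4]
opening: 1.0
```

```bash
python3 - <<'E'
from h import *
im,d,p=dot('wrist',38,(608,306),16,70,'w7.png'); W=cloud(d,p); tops(W,(d>0)&(abs(W[...,0]-608)<60)&(abs(W[...,1]-306)<60),35,42,100); tops(W,(d>0)&(abs(W[...,0]-608)<60)&(abs(W[...,1]-306)<60),10,16,100)
plan(608,306,33,70)
E
```

```text
wrist dot px [311. 217.] 110 [600.5 296.3] [24.3 17.8]
px [317. 201.] n845 z 38.4 ctr 610.2 307.3 mean [610.4 307.7] size 27x27 longdir 69.7
px [317. 185.] n753 z 13.7 ctr 610.7 309.7 mean [612.7 314.6] size 43x38 longdir -17.0
t 28.62 at [609.1 305.8 150.6] yaw 70.0 open 0.998 F [ 0.1 -0.5 -0.3] | tool cm [-0.02 -0.11 11.76] roll then -0.0
```

View pics/w7.png

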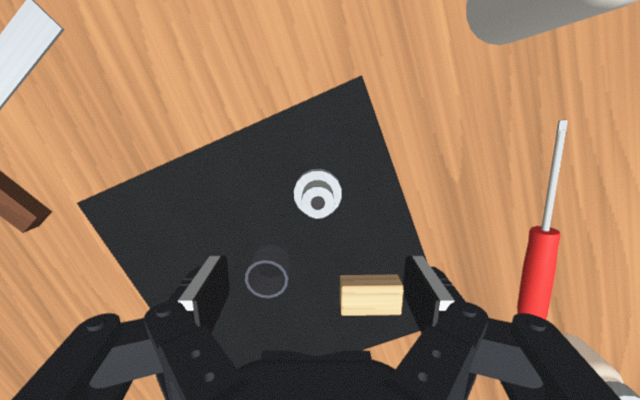

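The guide's top is at pixel (317,201), which is (610.2, 307.4). It is centred between the jaws with clear space on both sides.

Request:
{"method": "drive_tool", "body": {"deltas": [[0.18,0.05,2,0],[0,0,2.8,0],[0,0,2.8,0],[0,0,2.2,0],[0,0,1.2,0],[0,0,0.5,0],[0,0,0.1,0],[0,0,0,0],[0,0,0,0],[0,0,0,0]]}}

```text
clock: 29.45
eef_pos: [611.2, 307.9, 36.3]
tcp_rot: [3.14, -0.002, 1.22]
contact_force: [-0.6, -0.4, 0.1]
opening: 0.999
```

```bash
python3 - <<'E'
from h import *
plan(610.2,307.4,33,70)
E
```

```text
t 29.45 at [611.2 307.9  36.3] yaw 69.9 open 0.999 F [-0.6 -0.4  0.1] | tool cm [-0.08 -0.07  0.33] roll then -0.002
```

Request:
{"method": "drive_tool", "body": {"deltas": [[-0.04,-0.03,0.2,0],[0,0,0,0],[0,0,0,0],[0,0,0,0]]}}

```text
clock: 29.78
eef_pos: [609.9, 307.1, 33.0]
tcp_rot: [3.141, -0.0, 1.22]
contact_force: [-1.1, -0.1, -0.1]
opening: 1.001
```

Request:
{"method": "drive_tool", "body": {"deltas": [[0,0,0,0],[0,0,0,0],[0,0,0,0],[0,0,0,0],[0,0,0,0],[0,0,0,0],[0,0,0,0],[0,0,0,0],[0,0,0,0],[0,0,0,0]], "jaw": 1}}

```text
clock: 30.62
eef_pos: [610.0, 307.2, 33.0]
tcp_rot: [3.141, -0.0, 1.22]
contact_force: [0.4, -0.1, 3.0]
opening: 0.302
```

Request:
{"method": "drive_tool", "body": {"deltas": [[0,0,-1.5,0],[0,0,-2.5,0],[0,0,-3,0],[0,0,-3,0],[0,0,-3,0],[0,0,-2,0],[0,0,0,0],[0,0,0,0],[0,0,0,0]]}}

```text
clock: 31.37
eef_pos: [609.0, 306.7, 181.7]
tcp_rot: [-3.14, 0.001, 1.22]
contact_force: [-0.3, -0.8, -2.5]
opening: 0.302
```

```bash
python3 - <<'E'
from h import *
s=r.sense(); e=s['eef_pos']
im,d,p=dot('wrist',e[2]+3,e[:2],12,70,'w8.png'); W=cloud(d,p); v=(d>0)&(np.hypot(W[...,0]-e[0],W[...,1]-e[1])<14); tops(W,v,e[2]-2,e[2]+8,100)
plan(539.8,-258.4,165,70)
E
```

```text
wrist dot px [316. 285.] 406 [607.7 304.9] [11.1 11.3]
px [317. 280.] n2660 z 187.1 ctr 608.4 307.0 mean [609.3 308.3] size 28x26 longdir 69.3
t 31.42 at [608.7 306.5 181.1] yaw 69.9 open 0.303 F [-0.2 -0.3 -2.9] | tool cm [-55.42  12.95   1.61] roll then -0.002
```

View pics/w8.png

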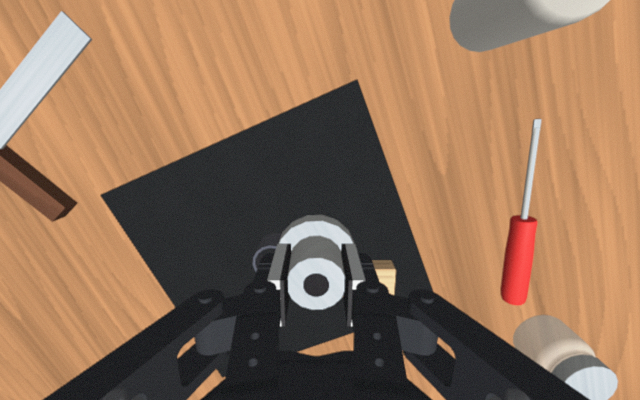

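The guide is gripped by the neck, upright, with its bore at pixel (316,285) and centred on the TCP. I'll carry it over.

Request:
{"method": "drive_tool", "body": {"deltas": [[-2.4,0.56,0,0],[-3.12,0.73,0.1,0],[-3.12,0.73,0.1,0],[-3.12,0.73,0.1,0],[-3.12,0.73,0.1,0],[-3.12,0.73,0.1,0],[-3.12,0.73,0.1,0],[-3.12,0.73,0.1,0],[-3.12,0.73,0.1,0],[-3.12,0.73,0.1,0],[-3.12,0.73,0.1,0],[-3.12,0.73,0.1,0]]}}

```text
clock: 32.42
eef_pos: [562.7, -68.6, 170.0]
tcp_rot: [-3.139, 0.001, 1.22]
contact_force: [0.6, 1.0, -1.8]
opening: 0.304
```

Request:
{"method": "drive_tool", "body": {"deltas": [[-3.12,0.73,0.1,0],[-3.12,0.73,0.1,0],[-3.12,0.73,0.1,0],[-3.12,0.73,0.1,0],[-3.12,0.73,0.1,0],[-3.12,0.73,0,0],[0,0,0,0],[0,0,0,0],[0,0,0,0],[0,0,0,0]]}}

```text
clock: 33.25
eef_pos: [540.6, -256.9, 165.9]
tcp_rot: [-3.14, -0.0, 1.22]
contact_force: [-0.1, -0.5, -3.7]
opening: 0.305
```

```bash
python3 - <<'E'
from h import *
s=r.sense(); e=s['eef_pos']
im,d,p=dot('wrist',e[2]+5.2,e[:2],12,70)
plan(539.8,-258.4,111,70)
E
```

```text
wrist dot px [316. 285.] 448 [ 539.9 -257.2] [11.5 11.7]
t 33.3 at [ 540.8 -256.8  166.2] yaw 70.0 open 0.305 F [ 0.2  0.7 -1.6] | tool cm [-0.18 -0.04  5.52] roll then -0.001
```

Request:
{"method": "drive_tool", "body": {"deltas": [[-0.12,0.02,1.2,0],[0,0,1.8,0],[0,0,1.3,0],[0,0,0.7,0],[0,0,0.3,0],[0,0,0,0],[0,0,0,0],[0,0,0,0],[0,0,0,0]]}}

```text
clock: 34.05
eef_pos: [541.2, -259.5, 114.5]
tcp_rot: [3.14, 0.0, 1.22]
contact_force: [-0.3, 0.0, -1.5]
opening: 0.299
```

```bash
python3 - <<'E'
from h import *
s=r.sense(); e=s['eef_pos']
im,d,p=dot('wrist',e[2]+5.2,e[:2],12,70)
plan(539.8,-258.4,108,70)
E
```

```text
wrist dot px [316. 285.] 454 [ 540.5 -259.9] [11.5 11.9]
t 34.1 at [ 541.2 -259.5  114.5] yaw 69.9 open 0.302 F [-0.4 -1.6 -3. ] | tool cm [ 0.06 -0.17  0.65] roll then -0.002
```

Request:
{"method": "drive_tool", "body": {"deltas": [[0,-0.04,0.2,0],[0,0,0.2,0],[0,0,0,0],[0,0,0,0],[0,0,0,0],[0,0,0,0],[0,0,0,0]]}}

```text
clock: 34.68
eef_pos: [540.5, -259.2, 109.8]
tcp_rot: [3.141, 0.0, 1.22]
contact_force: [-1.0, -0.3, -1.6]
opening: 0.304
```

```bash
python3 - <<'E'
from h import *
for k in range(2):
  s=r.sense(); e=s['eef_pos']
  im,d,p=dot('wrist',e[2]+5.2,e[:2],12,70)
  plan(539.8,-258.4,108,70)
E
```

```text
wrist dot px [316. 285.] 453 [ 539.7 -259.5] [11.5 11.7]
t 34.73 at [ 540.4 -259.2  109.8] yaw 69.9 open 0.306 F [-0.4 -0.4 -1.4] | tool cm [ 0.05 -0.09  0.18] roll then -0.002
wrist dot px [316. 285.] 454 [ 539.7 -259.5] [11.7 11.9]
t 34.78 at [ 540.4 -259.2  109.8] yaw 69.9 open 0.306 F [ 0.6 -0.9 -1.5] | tool cm [ 0.05 -0.09  0.18] roll then -0.002
```

Request:
{"method": "drive_tool", "body": {"deltas": [[0.08,-0.05,0.1,0],[0,0,0.05,0],[0,0,0,0],[0,0,0,0],[0,0,0,0],[0,0,0,0]]}}

```text
clock: 35.28
eef_pos: [540.2, -258.2, 108.3]
tcp_rot: [3.142, 0.0, 1.22]
contact_force: [0.9, -0.7, -2.4]
opening: 0.303
```

```bash
python3 - <<'E'
from h import *
s=r.sense(); e=s['eef_pos']
im,d,p=dot('wrist',e[2]+5.2,e[:2],12,70)
plan(539.8,-258.4,108,70)
E
```

```text
wrist dot px [316. 285.] 455 [ 539.5 -258.6] [11.5 11.9]
t 35.33 at [ 540.2 -258.3  108.3] yaw 69.9 open 0.301 F [ 1.  -0.8 -1.2] | tool cm [-0.03 -0.04  0.03] roll then -0.002
```

Request:
{"method": "drive_tool", "body": {"deltas": [[0,0,0.05,0],[0,0,0,0],[0,0,0,0],[0,0,0,0]]}}

```text
clock: 35.67
eef_pos: [540.3, -258.3, 108.0]
tcp_rot: [3.141, 0.0, 1.22]
contact_force: [0.5, 0.4, 0.9]
opening: 0.307
```

Contact: the vertical force has risen from about -1.8 N to +0.9 N. Releasing.

Request:
{"method": "drive_tool", "body": {"deltas": [[0,0,0,0],[0,0,0,0],[0,0,0,0],[0,0,0,0],[0,0,0,0],[0,0,0,0],[0,0,0,0]], "jaw": 0}}

```text
clock: 36.25
eef_pos: [540.2, -258.2, 107.8]
tcp_rot: [-3.142, 0.0, 1.22]
contact_force: [-0.2, -0.3, 0.5]
opening: 1.0
```

Request:
{"method": "drive_tool", "body": {"deltas": [[0,0,-0.7,0],[0,0,-2,0],[0,0,-2.5,0],[0,0,-2.5,0],[0,0,-2.5,0],[0,0,-1,0],[0,0,0,0],[0,0,0,0],[0,0,0,0]]}}

```text
clock: 37.0
eef_pos: [539.4, -257.9, 218.4]
tcp_rot: [-3.14, -0.0, 1.22]
contact_force: [-0.4, 0.3, 0.1]
opening: 0.998
```

```bash
python3 - <<'E'
from h import *
for n in('wrist','scene','side'):
  im,d,p=grab(n,n+'9.png'); W=cloud(d,p); c=(d>0)&(np.hypot(W[...,0]-540,W[...,1]+258)<150)
  print(n,'top');tops(W,c,109,118,40); print('flange'); tops(W,c,84,92,60); print('strip'); tops(W,c,73,82,200)
  print('blocks');tops(W,c,56,64,40)
tops(W,(d>0)&(abs(W[...,0]-622)<50)&(abs(W[...,1]-188)<50),21,28,60)
a=cv2.imread('pics/wrist9.png');b=cv2.imread('pics/side9.png')[170:350,320:540]
cv2.imwrite('pics/fin.png',np.hstack([a[:,100:540],cv2.resize(b,None,fx=1.6,fy=1.6).repeat(1,0)[:400] if 0 else cv2.copyMakeBorder(cv2.resize(b,(352,288)),0,112,0,0,cv2.BORDER_CONSTANT)]))
print(r.sense()['eef_pos'].round(1))
E
```

```text
wrist top
px [317. 206.] n901 z 113.4 ctr 539.7 -257.7 mean [ 539.9 -257.1] size 27x27 longdir -39.3
flange
px [317. 189.] n813 z 88.7 ctr 540.6 -255.6 mean [ 542.5 -250.5] size 43x38 longdir -20.6
strip
px [289. 156.] n10533 z 78.3 ctr 532.6 -234.2 mean [ 529.3 -219.1] size 200x51 longdir -73.7
blocks
px [312. 125.] n670 z 60.2 ctr 556.8 -199.6 mean [ 556.7 -199.3] size 34x16 longdir -73.9
px [256. 168.] n314 z 60.2 ctr 492.3 -218.2 mean [ 492.4 -218. ] size 34x9 longdir -74.3
px [372. 208.] n545 z 60.3 ctr 585.2 -295.4 mean [ 584.9 -294.6] size 34x16 longdir -73.4
px [318. 244.] n246 z 60.2 ctr 520.6 -314.4 mean [ 520.5 -313.3] size 34x9 longdir -74.3
scene top
px [279. 116.] n59 z 112.5 ctr 539.7 -257.8 mean [ 540.2 -256.8] size 26x26 longdir -41.9
flange
px [280. 124.] n76 z 88.2 ctr 540.6 -252.8 mean [ 542.6 -249.4] size 42x35 longdir -9.4
strip
px [289. 132.] n762 z 77.8 ctr 532.9 -233.7 mean [ 531.7 -220.6] size 205x53 longdir -73.5
blocks
px [261. 127.] n68 z 59.8 ctr 585.7 -298.1 mean [ 583.8 -296. ] size 42x20 longdir -77.6
px [284. 144.] n73 z 59.9 ctr 555.4 -199.9 mean [ 555.  -198.9] size 43x18 longdir -75.7
side top
px [431. 234.] n156 z 113.4 ctr 537.7 -259.0 mean [ 536.5 -259.9] size 29x27 longdir 27.9
flange
px [429. 247.] n196 z 88.8 ctr 534.6 -261.7 mean [ 530.  -264.1] size 43x34 longdir -49.4
strip
px [416. 245.] n1920 z 78.4 ctr 531.0 -234.8 mean [ 527.7 -237.3] size 201x54 longdir -73.6
blocks
px [395. 256.] n160 z 60.6 ctr 493.9 -219.3 mean [ 493.8 -219.6] size 35x19 longdir -69.3
px [448. 276.] n188 z 60.6 ctr 523.2 -316.8 mean [ 522.5 -315.2] size 42x18 longdir -71.7
px [299. 161.] n205 z 24.8 ctr 621.3 187.8 mean [619.9 186.8] size 61x38 longdir -19.5
[ 539.5 -257.9  218.2]
```

View pics/fin.png

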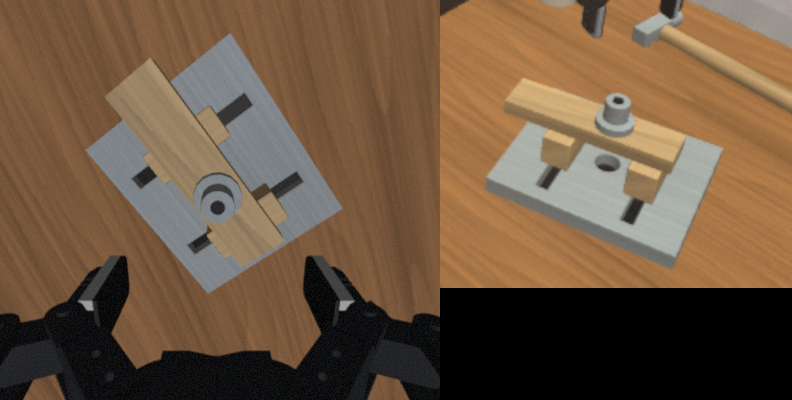

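The final picture shows the guide upright on the strip at pixel (217,208), the blocks on the slots, and the gripper clear. All measurements are within about 1 mm, so I'm handing in.

```bash
python3 -c "
from rig import r,job
print(job.sign_off(), r.sense()['clock'])"
```

```text
the job is handed in; nothing more can be done
the job is handed in; nothing more can be done
```

The setup is done and handed in at about 37 s, in the order asked. The two tall blocks went onto the slots first, then the strip across them with its pilot hole over the plate hole, then the drill guide.

The wrist camera's last checks:

| Item | Measured | Target |
|---|---|---|
| Supports | (525.9, -209.5) and (554.1, -305.7), at 16.4° and 15.9°, tops at z = 60 | Slot centres (526.0, -210.3) and (553.6, -306.5), slots at 16.0° |
| Pilot hole | (539.8, -258.4) | Plate hole (539.8, -258.4) |
| Strip | Long axis at -73.7°, top at z = 78 | Square to the slots at -74.0°, top at z = 78 |
| Guide axis | (539.7, -257.7), upright, top at z = 113 | Over the pilot hole |

- **Worst error:** every position is within about 1 mm of its target.
- **Low block:** it is still where it started, to within 1 mm in the side view.
- **Clearance:** the gripper was open and about 90 mm clear above the guide at hand-in.
- **Disagreement:** the side camera read about 2 mm lower in x than the wrist camera for everything, including the plate, which is within its stated calibration error. The scene camera agreed with the wrist camera to about 1.5 mm.

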